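# Release the safety tab and open the hold-down gate of a turning fixture

### The job

Open the fixture so that the finished shaft can be taken out: slide the red safety tab outwards (away from the gate), gently, until you feel it come up against its sprung end stop, then lift the yellow hold-down gate by its front bar until it stands upright, and let go. Do not force the tab against its stop, or the gate against the tab; leave the shaft lying in its V-blocks and everything else on the bench where it is.

Things in the scene. Friction and masses are not known exactly. Their poses are not given: they have to be found in the camera images.
- fixture: Aluminium base plate 200 x 290 x 18 mm, fixed to the bench; place and yaw differ. Carries gate, tab, V-blocks with a shaft. Origin on the bench below the gate's middle; x front to back (front bar at -x, hinge at +x), y along the bar (tab at -y), z up. In its frame, mm: plate x -95..105, y -170..120, top z 18; hinge posts up to z 72 at x 65, y +-54; shaft axis x 25, z 37.
- catch_housing (a point): Top of the fixed blue block under the tab (fixture x -45, y -130, z 67 mm): the block spans x -62..-28, y -165..-55, top z 56 (z 67 where y is below -95). Inside is the sprung end stop: once the tab meets it, resistance rises by 8 N per mm on top of the drag; the gate comes free 1 mm before. Rule: contact force between tab and gate (stop included) stays under 12 N.
- gate: Yellow hold-down gate, a level frame when shut: two bars 10 mm high at y +-42 mm and a round steel front bar. 0.25 kg. Origin mid hinge line (fixture x 65, z 60 mm); axes as the fixture's when shut. Turns about the fixture's +y, bar up then back, 0 to 1.8 rad, upright at 1.57. Stiff hinge: stays where left, about 4 N at the bar to lift.
- gate_nose (a point): A point on the gate's front corner at -y (fixture x -45, y -46, z 61 mm, when shut), where a steel nose, 12 mm wide and 8 mm high, sticks out sideways to -y beneath the tab's plate. How far it sticks out is set differently each time (12 to 40 mm) and hidden by the tab. Until the tab has cleared its end the gate is stopped after about 0.02 rad.
- gate_bar (a point): Centre of the gate's round steel front bar: diameter 10 mm, free for 20 mm either side along the fixture's y, 60 mm above the bench and 42 mm above the plate when shut, no obstacle within 45 mm of its axis before or behind. It runs on a circle of radius 110 mm about the hinge line. Can be pinched from above, fingers closing along the fixture's x; it turns between the fingers.
- tab: Red safety tab: plate 30 x 52 x 5 mm (top 72 mm above the bench) with an upright thumb block 26 (x) x 12 (y) x 21 mm, top 93 mm above the bench. Origin at the block's centre (82.5 mm up); axes as the fixture's. The plate reaches 36 mm to +y and 16 mm to -y of it. Slides along the fixture's y, outwards = -y; push the block's +y face or pinch the block.
- tab_top (a point): Top centre of the tab's thumb block, 10.5 mm above its centre. The tab drags with about 5 N and stays where it is left. It must go 5 to 37 mm outwards to reach its sprung stop; how far differs each time and is not measured. Pushed to about 11 N in all and let go, it springs back under 1 mm and stays clear of the nose; above about 17 N in all the 12 N rule is broken.
- shaft_center (a point): Centre of the finished steel shaft, 22 mm diameter, 66 mm long, lying along the fixture's y in the V-blocks, loose. It must stay there.
- bushing_mid (a point): Half-way up a small loose brass bushing, 28 mm diameter, 24 mm high, standing on the base plate at its +y side. Bystander.
- oiler_mid (a point): Half-way up an amber oil bottle, 60 mm diameter, 150 mm high. Bystander.
- collet_mid (a point): Half-way up a dark steel collet, 38 mm diameter, 40 mm high. Bystander.
- insert_box: Orange insert box 50 x 80 x 22 mm, origin under its centre. Bystander.
- brush: Chip brush lying on the bench. Bystander.
- wrench: Steel wrench lying on the bench. Bystander.
- screwdriver: Screwdriver lying on the bench. Bystander.

How it is judged:
By the outcome, as a careful person would: the job done as asked, in the order asked, and still so for the second after the job is handed in, with the robot touching nothing.
It also fails if it takes over 58 s, if anything falls off the work surface, if the arm or the gripper's body presses on something with over 40 N, if the wrist force passes 120 N, or if a joint passes its speed limit or range.

### The arm

A 7-joint arm with a two-finger parallel gripper is mounted at the origin on the work surface. World frame = base frame: x ahead of the robot, y to its left, z up, the work surface at z = 0. Lengths are in mm, angles in rad, forces in N, time in s.
With the tool pointing down it reaches from about 350 to 900 mm from the base axis. Payload 7.2 kg.
Tool frame: the origin (TCP) lies midway between the tips of the shut fingers; the grasp point (between the pads) lies 19 mm behind it; y points along the fingers, x is the direction in which the jaws open and shut, and the axes are right-handed (so a half turn about y gives the same grasp; the last joint's range is limited). The gripper opens to 88 mm and grips with 3 to 60 N. Pads are 20 mm wide; open, the fingers measure 115 mm over their backs; the gripper's body (75 mm by 178 mm) begins 61 mm behind the grasp point.
Start: joints at [1.073, 0.411, -0.013, 1.596, 0.006, 1.134, -0.082], TCP at [260.42, -568.164, 222.653] pointing down, gripper open.
Joint ranges: [-2.95, 2.95], [-0.29, 1.99], [-1.47, 1.44], [0.14, 2.54], [-1.03, 4.17], [0.13, 1.85], [-2.86, 2.86]. Speed limits (rad/s): [2.39, 2.39, 3.01, 3.01, 3.14, 3.14, 3.14].

### API

Orientations are given as a 3x3 rotation matrix whose columns are the frame's x, y, z axes.
In Python, from workcell import bot, claw, kin, optics, close_job, telemetry gives the robot as it stands. Calls block until the motion is done:
- bot.goto(position, orientation): joint-space move of the TCP to a pose.
- bot.move_straight(position, frame=None, velocity=150, until_force=None): straight line of the TCP; frame=None keeps the orientation; velocity is the mean speed in mm/s. With until_force (N) it stops when the force on the tool has changed by that much, and returns True; else False.
- bot.set_joints(angles): joint-space move.
- claw.grip(opening, effort=None): finger opening in mm; effort is the grip in N (None keeps the last); returns when the fingers have stopped.
- bot.sleep(seconds).
- kin.ik(position, orientation): joint angles nearest the present ones, or None.
- optics.get_image(name): name is "scene" or "top" or "wrist"; returns a dict with "img" (480x640x3 uint8, blue, green, red), "depth" (480x640 float32, mm along the optical axis (not along the pixel's ray), 0 where there is no reading), "fx", "fy", "cx", "cy" (pixels), "position" and "attitude" of the camera in the world; the wrist camera has in their place "T_tool_cam" (4x4, takes a point from camera to tool coordinates, whose origin is the TCP and whose axes are the tool frame's). Camera axes: x right, y down, z forward; pixel columns grow to the right and rows downward; lengths in mm; the calibration is good to about 2 mm. A picture is of the moment at which its call begins: read the wrist's pose just before it.
A pose or a line that the arm cannot do raises bot.IKError and nothing moves.
- close_job(): hands the job in, once; it reports no verdict.
Trained networks look in a picture, given as the dict that the camera call returned (one of the last four; its "shot" number tells which), for a name from the list of things; names that differ only in an ending like _2 or _b are one class to them, and where a whole thing is asked for, a point or a joint stands for the part that bears it (a point fixed in the world has none). Each returns a list of dicts, best first, with "conf" (0 to 1); they miss things now and then, are a little off and sometimes report something else, mostly with a low value. They report only what shows in the picture. A call takes as long as a camera call.
- optics.boxes_of(picture, label): "xyz" ([x, y, z] in mm, in world coordinates, good to about 4 mm: the middle of the surface that is visible of it).
Readings, each from a call of its own:
- telemetry.read_t(): time.
- telemetry.read_joints(): joint angles.
- telemetry.read_joint_velocities(): joint speeds.
- telemetry.read_effort(): joint torques, N m.
- telemetry.read_tool_pos(): TCP position.
- telemetry.read_eef_rot(): TCP orientation.
- telemetry.read_wrist_force(): force on the tool from outside, world axes, zero at the start.
- telemetry.read_moment(): the same for the moment, N m.
- telemetry.read_finger_gap(): finger opening in mm.
Only numpy, scipy, OpenCV 4.12 (cv2) and the standard library are available. Lean on these libraries where they do the work, as an engineer would, in place of code of your own. Each camera call takes 0.05 s, during which the arm holds its last target.

## Working session

There is one attempt and no reset: what is moved stays moved. The work goes in short steps, each a Python script; the robot and the scene stay as the last script left them, time stands still between calls to the robot, and variables do not carry over. Pictures are saved under pics/ and viewed, and the job is handed in when it is done.

```bash
mkdir -p pics; ls; python3 - <<'E'
from workcell import bot, claw, kin, optics, close_job, telemetry
import cv2,numpy as np
print(telemetry.read_t())
for n in ("scene","top"):
    p=optics.get_image(n); cv2.imwrite(f"pics/{n}0.png",p["img"])
    print(n,p["position"],np.array(p["attitude"]).round(3).tolist(),p["fx"],p["cx"],p["cy"])
    for l in ("fixture","tab","tab_top","gate_bar","gate","catch_housing","shaft_center","bushing_mid","oiler_mid","collet_mid"):
        r=optics.boxes_of(p,l); print(l,[(np.round(q["xyz"]).tolist(),round(q["conf"],2)) for q in r[:2]])
print(telemetry.read_t())
print(telemetry.read_eef_rot())
E
```

```text
pics
0.0
scene [1312.86659504 -108.12633523  797.70880104] [[0.141, 0.641, -0.754], [0.99, -0.1, 0.1], [-0.012, -0.761, -0.649]] 452.93177261165175 324.64755211095917 246.98471063134227
fixture [([617.0, 63.0, 20.0], 0.83)]
tab [([558.0, 10.0, 72.0], 0.74), ([679.0, -421.0, 7.0], 0.25)]
tab_top [([559.0, 9.0, 72.0], 0.62), ([335.0, 346.0, 18.0], 0.61)]
gate_bar [([601.0, 101.0, 68.0], 0.91)]
gate [([602.0, 101.0, 68.0], 0.96)]
catch_housing [([620.0, 56.0, 14.0], 0.65)]
shaft_center [([617.0, 107.0, 49.0], 0.66), ([603.0, 100.0, 70.0], 0.37)]
bushing_mid [([603.0, 101.0, 71.0], 0.45)]
oiler_mid [([720.0, 360.0, 83.0], 0.84)]
collet_mid [([498.0, 440.0, 39.0], 0.68)]
top [ 409.14918394    5.65412298 1331.14205414] [[0.002, -0.997, 0.075], [-1.0, -0.002, -0.002], [0.002, -0.075, -0.997]] 529.6390562771528 319.8999871669508 226.08786904061589
fixture [([587.0, 76.0, 18.0], 0.74)]
tab [([549.0, 18.0, 73.0], 0.78)]
tab_top [([548.0, 20.0, 70.0], 0.82)]
gate_bar [([597.0, 105.0, 65.0], 0.78)]
gate [([599.0, 105.0, 63.0], 0.88)]
catch_housing [([589.0, 76.0, 16.0], 0.97)]
shaft_center [([601.0, 102.0, 48.0], 0.53)]
bushing_mid []
oiler_mid [([690.0, 364.0, 100.0], 0.91)]
collet_mid [([491.0, 438.0, 40.0], 0.64)]
1.1
[[ 4.16709475e-01 -1.26104746e-05  9.09039720e-01]
 [-9.09039718e-01  7.15695358e-05  4.16709475e-01]
 [-7.03144550e-05 -9.99999997e-01  1.83602814e-05]]
```

View pictures.

View pics/scene0.png

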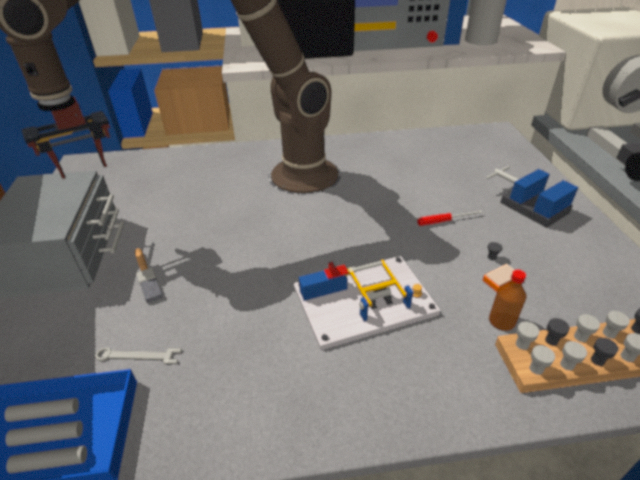

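View pics/top0.png

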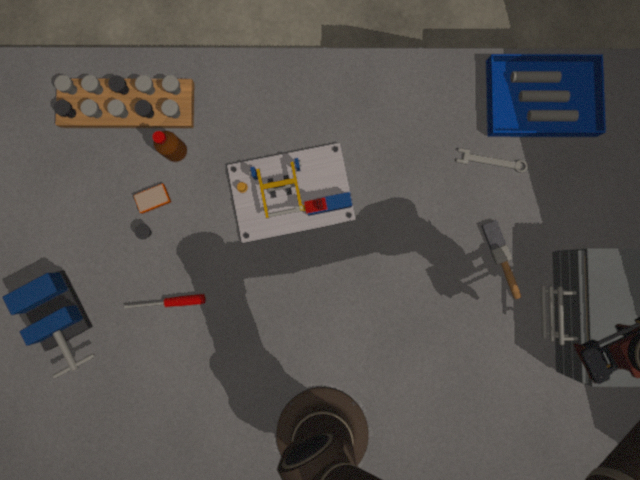

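```bash
cat > h.py <<'E'
from workcell import bot, claw, kin, optics, close_job, telemetry
import cv2,numpy as np
def rays(p,uv,z):
    R=np.array(p["attitude"]);t=np.array(p["position"])
    uv=np.atleast_2d(np.asarray(uv,float))
    d=np.c_[(uv[:,0]-p["cx"])/p["fx"],(uv[:,1]-p["cy"])/p["fy"],np.ones(len(uv))]@R.T
    return t+d*((z-t[2])/d[:,2])[:,None]
def proj(p,X):
    R=np.array(p["attitude"]);t=np.array(p["position"])
    c=(np.atleast_2d(X)-t)@R
    return np.c_[c[:,0]/c[:,2]*p["fx"]+p["cx"],c[:,1]/c[:,2]*p["fy"]+p["cy"]]
def wrist():
    T=np.eye(4);T[:3,:3]=telemetry.read_eef_rot();T[:3,3]=telemetry.read_tool_pos()
    p=optics.get_image("wrist")
    C=T@np.array(p["T_tool_cam"]);p["position"]=C[:3,3];p["attitude"]=C[:3,:3];return p
def R_of(yaw,flip=False):
    x=np.array([np.cos(yaw),np.sin(yaw),0]);x=-x if flip else x
    y=np.array([0,0,-1.]);return np.c_[x,y,np.cross(x,y)]
E
python3 - <<'E'
from h import *
p=optics.get_image("top")
uv=[(226,164),(341,143),(355,221),(241,242)]
W=rays(p,uv,18)[:,:2];print(W.round(1))
for i in range(4): print(np.linalg.norm(W[i]-W[(i+1)%4]))
# corners: (105,120),(105,-170),(-95,-170),(-95,120)
F=np.array([(105,120),(105,-170),(-95,-170),(-95,120)],float)
a=F-F.mean(0);b=W-W.mean(0)
yaw=np.arctan2((a[:,0]*b[:,1]-a[:,1]*b[:,0]).sum(),(a*b).sum())
R=np.array([[np.cos(yaw),-np.sin(yaw)],[np.sin(yaw),np.cos(yaw)]])
o=W.mean(0)-R@F.mean(0);print("o",o,"yaw",yaw)
w=wrist();print(np.array(w["T_tool_cam"]).round(3).tolist(),w["fx"])
q0=telemetry.read_joints()
for f in (0,1):
    for ft,z in (((-20,-40),300),((-45,-60),78),((-45,-140),78),((-45,0),80),((65,0),170)):
        X=np.r_[o+R@np.array(ft),z]; print(f,ft,X.round(),np.round(kin.ik(X,R_of(yaw,f)),2) if kin.ik(X,R_of(yaw,f)) is not None else None)
E
```

```text
[[664.1 239.2]
 [718.1 -49.3]
 [521.2 -83.9]
 [468.4 199.1]]
293.5063512555416
199.92920852668772
287.81877708864135
199.72273807324171
o [583.40574727  99.90695584] yaw 0.1857324676283706
[[1.0, -0.0, 0.001, 0.392], [-0.001, -0.277, 0.961, -162.364], [0.0, -0.961, -0.277, 75.497], [0.0, 0.0, 0.0, 1.0]] 331.5991704425139
0 (-20, -40) [571.  57. 300.] [ 0.37  0.36 -0.74  1.58  0.25  1.3  -0.21]
0 (-45, -60) [550.  33.  78.] [ 0.34  0.55 -0.65  1.88  0.43  0.85 -0.34]
0 (-45, -140) [565. -46.  78.] [ 0.45  0.56 -0.61  1.85  0.41  0.86 -0.18]
0 (-45, 0) [539.  92.  80.] [ 0.25  0.54 -0.67  1.89  0.44  0.86 -0.46]
0 (65, 0) [647. 112. 170.] [ 0.27  0.64 -0.79  1.53  0.48  1.17 -0.43]
1 (-20, -40) [571.  57. 300.] [-1.04  0.5   1.27  1.67 -0.49  1.34 -2.65]
1 (-45, -60) [550.  33.  78.] [-0.96  0.84  1.25  1.97 -0.94  1.08 -2.23]
1 (-45, -140) [565. -46.  78.] [-0.8   0.87  1.25  1.93 -0.95  1.1  -2.1 ]
1 (-45, 0) [539.  92.  80.] [-1.07  0.83  1.25  1.98 -0.93  1.07 -2.35]
1 (65, 0) [647. 112. 170.] [-0.96  0.85  1.25  1.62 -0.83  1.3  -2.52]
```

```bash
cat >> h.py <<'E'
yaw0=0.1857; o0=np.array([583.4,99.9])
def fx(pt,o=o0,yaw=yaw0):
    pt=np.atleast_2d(np.asarray(pt,float));c,s=np.cos(yaw),np.sin(yaw)
    xy=pt[:,:2]@np.array([[c,s],[-s,c]])+o
    r=np.c_[xy,pt[:,2]];return r[0] if len(r)==1 else r
def inv(X,o=o0,yaw=yaw0):
    c,s=np.cos(yaw),np.sin(yaw);return (np.asarray(X)[...,:2]-o)@np.array([[c,-s],[s,c]])
E
python3 - <<'E'
from h import *
bot.goto(fx((-35,-60,250)),R_of(yaw0))
p=wrist();print(telemetry.read_t(),telemetry.read_tool_pos(),p["position"])
cv2.imwrite("pics/w1.png",p["img"]);np.save("w1.npy",p,allow_pickle=True)
for l in ("tab_top","tab","gate_bar","shaft_center","bushing_mid"):
    r=optics.boxes_of(p,l);print(l,[(np.round(q["xyz"]).tolist(),inv(q["xyz"]).round(1),round(q["conf"],2)) for q in r[:2]])
g=p["img"].copy()
pts=[(105,120,18),(105,-170,18),(-95,-170,18),(-95,120,18),(-45,0,65),(-62,-165,67),(-28,-165,67),(65,54,72),(65,-54,72),(-62,-95,67),(-28,-95,67)]
for u,v in proj(p,fx(pts)): cv2.circle(g,(int(u),int(v)),3,(255,0,255),1)
cv2.imwrite("pics/w1o.png",g)
E
```

```text
3.6417 [560.20272946  33.15738481 249.81863496] [546.20140494 107.25731661 412.13812798]
tab_top [([554.0, 20.0, 68.0], array([-43.3, -72.7]), 0.74)]
tab [([552.0, 19.0, 73.0], array([-45.6, -74.2]), 0.77), ([601.0, 104.0, 66.0], array([18.3,  0.8]), 0.44)]
gate_bar [([598.0, 104.0, 66.0], array([15.4,  1.2]), 0.75)]
shaft_center [([600.0, 103.0, 45.0], array([16.8, -0.2]), 0.75)]
bushing_mid [([602.0, 199.0, 43.0], array([36.6, 93.6]), 0.92)]
```

View pics/w1o.png

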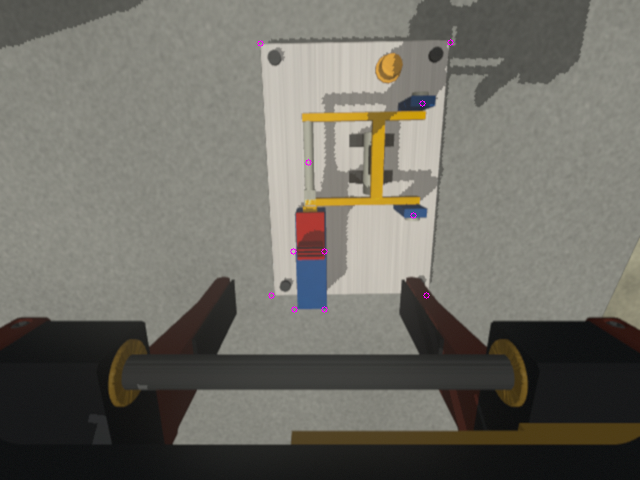

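```bash
python3 - <<'E'
import cv2
g=cv2.imread("pics/w1.png")
cv2.imwrite("pics/z1.png",cv2.resize(g[30:315,250:460],None,fx=2.1*1.33,fy=2.1,interpolation=cv2.INTER_CUBIC)) if 0 else cv2.imwrite("pics/z1.png",cv2.resize(g[180:320,255:455],None,fx=4,fy=4,interpolation=cv2.INTER_CUBIC))
cv2.imwrite("pics/z2.png",cv2.resize(g[35:175,255:455],None,fx=4,fy=4,interpolation=cv2.INTER_CUBIC))
E
```

```text
(no output)
```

View pics/z1.png

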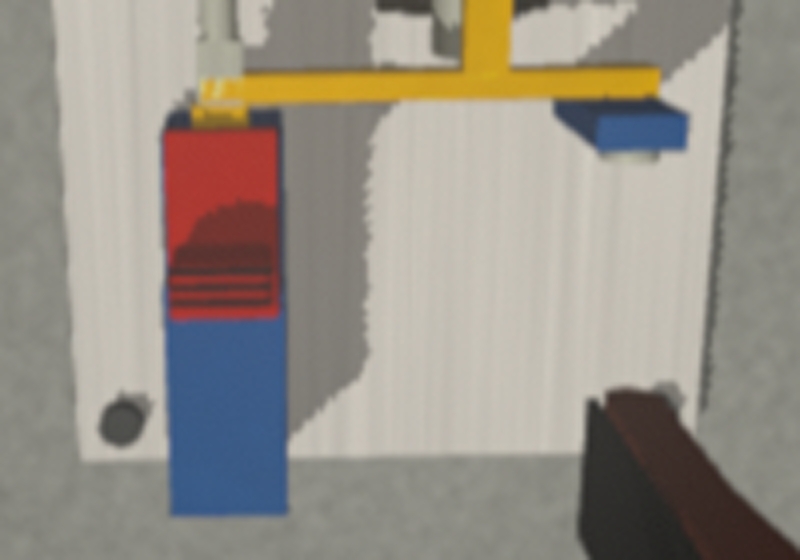

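View pics/z2.png

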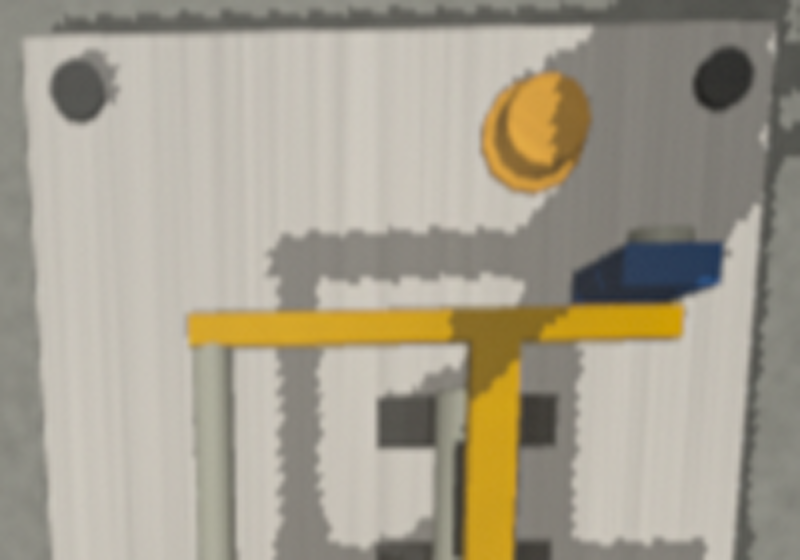

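```bash
python3 - <<'E'
from h import *
from scipy.optimize import least_squares
p=np.load("w1.npy",allow_pickle=True).item()
F=np.array([(105,120,18),(105,-170,18),(-95,-170,18),(-95,120,18),(-62,-165,67),(-28,-165,67)],float)
U=np.array([(448.8,40),(429.3,293.3),(275.8,295),(260.8,44.3),(297.5,308.8),(326.8,308.5)])
f=lambda v:(proj(p,fx(F,v[:2],v[2]))-U).ravel()
r=least_squares(f,[*o0,yaw0],loss="soft_l1");print(r.x,f(r.x).reshape(-1,2).round(1).tolist())
W=rays(p,U[:4],18);print([np.linalg.norm(W[i]-W[(i+1)%4]).round(1) for i in range(4)])
o,y=r.x[:2],r.x[2]
# bar two points at z60 ; block edges
for uv,z in [((308.5,130),65),((310.3,185),65),((312,211.3),72),((296,212),72),((325,212),72),((297.2,247.5),93),((322.5,247.5),93),((297,259.5),72),((324.7,259.5),72),((297.3,257),72),((297.6,241.5),93),((322.8,241.5),93)]:
    X=rays(p,[uv],z)[0];print(uv,z,inv(X,o,y).round(1))
D=p["depth"]
for u,v in [(310,225),(310,244),(310,246),(310,248),(310,250),(310,252),(310,254),(310,256),(310,258),(308,150),(312,285)]:
    d=D[v,u];X=np.array(p["attitude"])@np.array([(u-p["cx"])/p["fx"]*d,(v-p["cy"])/p["fy"]*d,d])+p["position"];print(u,v,inv(X,o,y).round(1),X[2].round(1))
E
```

```text
[5.84179227e+02 1.01265596e+02 2.00534189e-01] [[1.4, -0.5], [-0.2, 0.0], [-1.2, 0.7], [-0.9, -1.0], [0.2, 0.8], [0.5, 0.6]]
[np.float64(289.6), np.float64(198.7), np.float64(288.0), np.float64(197.7)]
(308.5, 130) 65 [-44.8  30.4]
(310.3, 185) 65 [-44.3 -23.6]
(312, 211.3) 72 [-43. -50.]
(296, 212) 72 [-59.6 -50.4]
(325, 212) 72 [-29.5 -50.9]
(297.2, 247.5) 93 [-58.2 -82.6]
(322.5, 247.5) 93 [-32.8 -83.1]
(297, 259.5) 72 [ -60.4 -102.5]
(324.7, 259.5) 72 [ -30.4 -103. ]
(297.3, 257) 72 [-60.  -99.7]
(297.6, 241.5) 93 [-57.6 -76.4]
(322.8, 241.5) 93 [-32.4 -76.8]
310 225 [-45.4 -64.4] 72.6
310 244 [-45.4 -80.2] 89.5
310 246 [-45.4 -81.4] 92.4
310 248 [-45.4 -83. ] 94.1
310 250 [-45.4 -85.6] 92.7
310 252 [-45.4 -87. ] 94.9
310 254 [-45.5 -89.6] 93.2
310 256 [-45.6 -92.1] 92.1
310 258 [ -46.3 -100.9] 72.3
308 150 [-45.8  11.3] 64.8
312 285 [ -44.9 -134.4] 67.8
```

```bash
sed -i 's/^yaw0=.*/yaw0=0.2005; o0=np.array([584.2,101.3])/' h.py
python3 - <<'E'
from h import *
def st(m):
    f=telemetry.read_wrist_force();c,s=np.cos(yaw0),np.sin(yaw0)
    P=telemetry.read_tool_pos();print(m,round(telemetry.read_t(),2),"F",(np.array([f[0]*c+f[1]*s,-f[0]*s+f[1]*c,f[2]])).round(2),"P",inv(P).round(2),P[2].round(1),flush=True)
R=R_of(yaw0)
claw.grip(0,20);st("closed")
bot.goto(fx((-45,-61,130)),R);st("above")
bot.move_straight(fx((-45,-61,79)),R,velocity=60);st("down")
h=bot.move_straight(fx((-45,-80,79)),velocity=10,until_force=10.0);st(f"push {h}")
E
```

```text
closed 5.23 F [-1.34 -0.04 -0.06] P [-36.94 -60.7 ] 250.0
above 5.78 F [ 0.5  -0.07  0.76] P [-44.31 -60.74] 130.8
down 6.78 F [-0.05 -0.52  0.25] P [-44.77 -60.92] 79.3
push False 8.83 F [0.12 4.13 0.49] P [-45.   -78.57] 79.0
```

```bash
cat >> h.py <<'E'
def st(m):
    f=telemetry.read_wrist_force();c,s=np.cos(yaw0),np.sin(yaw0)
    P=telemetry.read_tool_pos();print(m,round(telemetry.read_t(),2),"F",(np.array([f[0]*c+f[1]*s,-f[0]*s+f[1]*c,f[2]])).round(2),"P",inv(P).round(2),P[2].round(1),flush=True)
E
python3 - <<'E'
from h import *
st("now")
h=bot.move_straight(fx((-45,-112,79)),velocity=7,until_force=5.5);st(f"push {h}");st("")
p=wrist();cv2.imwrite("pics/w2.png",p["img"])
t=optics.get_image("top");cv2.imwrite("pics/t2.png",cv2.resize(t["img"][120:260,200:380],None,fx=4,fy=4))
E
```

```text
now 8.83 F [0.12 4.13 0.49] P [-45.   -78.57] 79.0
push True 10.35 F [0.32 0.62 1.04] P [-45.3  -82.06] 78.7
 10.35 F [0.32 0.62 1.04] P [-45.3  -82.06] 78.7
```

View pics/w2.png

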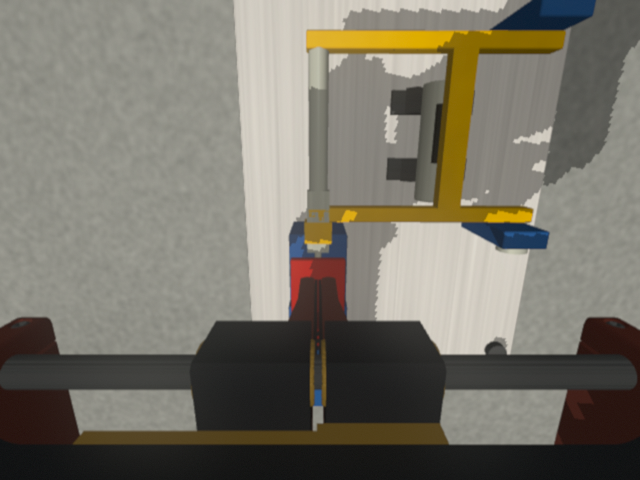

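View pics/t2.png

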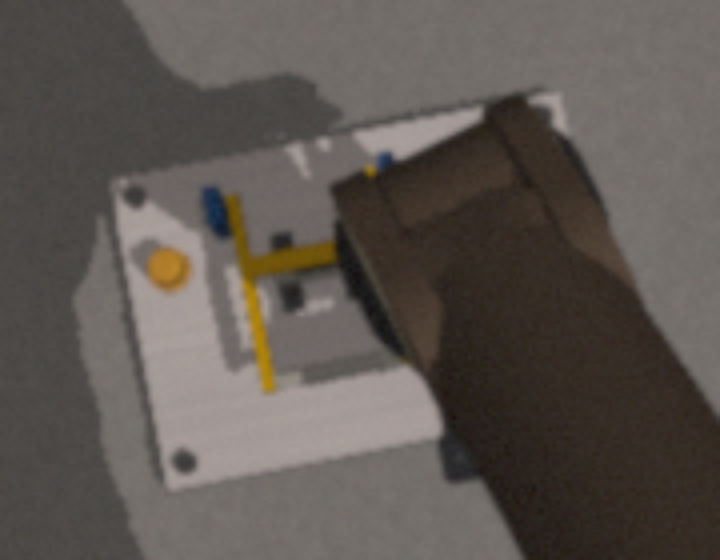

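```bash
python3 - <<'E'
from h import *
y=-82.0
for i in range(12):
    y-=0.5
    h=bot.move_straight(fx((-45,y,79)),velocity=5,until_force=5);bot.sleep(0.1);st(f"{y} {h}")
    f=telemetry.read_wrist_force();fy=-f[0]*np.sin(yaw0)+f[1]*np.cos(yaw0)
    if fy>9.5: break
E
```

```text
-82.5 False 10.93 F [-1.1   2.25 -2.48] P [-45.36 -82.13] 78.7
-83.0 False 11.28 F [-1.16  4.62 -3.05] P [-45.37 -82.12] 78.8
-83.5 False 11.62 F [-1.02  6.45 -1.44] P [-45.36 -82.14] 78.8
-84.0 False 11.97 F [-0.99  7.66 -1.52] P [-45.34 -82.15] 78.8
-84.5 False 12.32 F [-1.83  7.91 -1.56] P [-45.34 -82.18] 78.8
-85.0 False 12.68 F [-1.58  8.65 -2.34] P [-45.35 -82.27] 78.8
-85.5 False 13.03 F [-2.34 10.15 -1.06] P [-45.33 -82.38] 78.8
```

```bash
python3 - <<'E'
from h import *
bot.move_straight(fx((-45,-85.9,79)),velocity=5,until_force=2.5);bot.sleep(0.1);st("last")
bot.move_straight(fx((-45,-70,79)),velocity=60);st("back")
bot.move_straight(fx((-45,-60,150)),velocity=150);st("up")
claw.grip(40,15)
bot.goto(fx((-45,0,150)),R_of(yaw0));st("over")
p=wrist();cv2.imwrite("pics/w3.png",p["img"])
g=p["img"]; cv2.imwrite("pics/w3z.png",cv2.resize(g[180:320,240:400],None,fx=4,fy=4)); np.save("w3.npy",p,allow_pickle=True)
E
```

```text
last 13.38 F [-1.83 10.88 -1.87] P [-45.36 -82.53] 78.8
back 13.79 F [-0.74 -0.43 -0.  ] P [-44.66 -70.31] 79.3
up 14.42 F [-0.   -0.24  0.56] P [-45.36 -60.6 ] 149.6
over 15.54 F [-0.58 -0.07 -0.71] P [-45.     1.94] 150.3
```

View pics/w3.png

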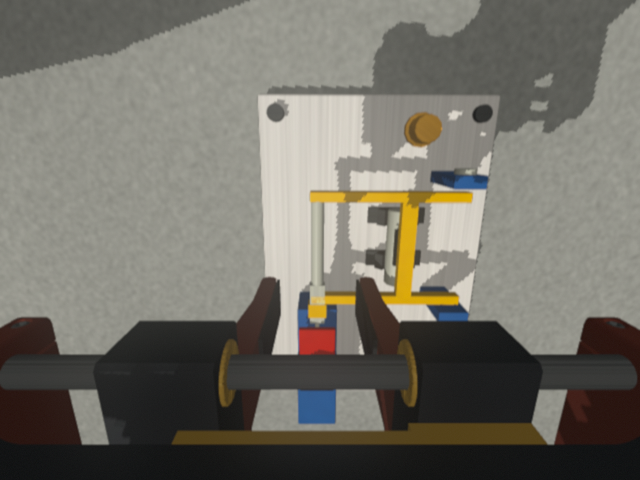

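View pics/w3z.png

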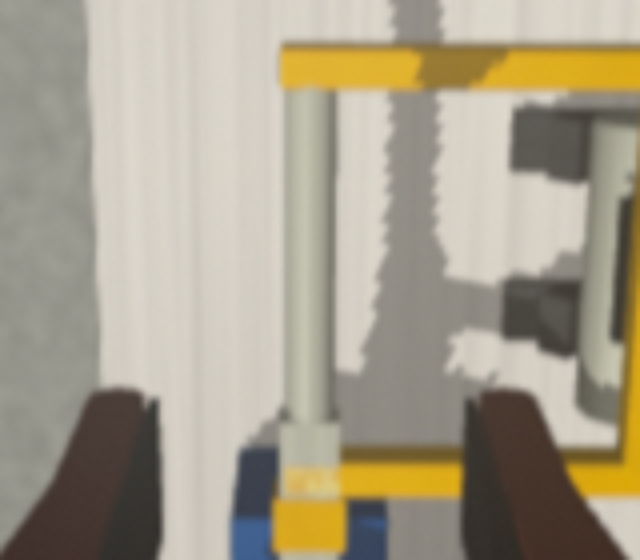

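```bash
python3 - <<'E'
from h import *
p=np.load("w3.npy",allow_pickle=True).item()
for uv,z in [((318,328.5),72),((318,326),65),((317.5,215),65),((317.5,270),65)]: print(uv,inv(rays(p,[uv],z)[0]).round(1))
E
```

```text
(318, 328.5) [-44.7 -64.2]
(318, 326) [-44.7 -65.9]
(317.5, 215) [-45.5  28.5]
(317.5, 270) [-45.3 -16. ]
```

```bash
python3 - <<'E'
import cv2
g=cv2.imread("pics/w3.png");cv2.imwrite("pics/w3y.png",cv2.resize(g[280:350,285:355],None,fx=8,fy=8,interpolation=cv2.INTER_CUBIC))
E
```

```text
(no output)
```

View pics/w3y.png

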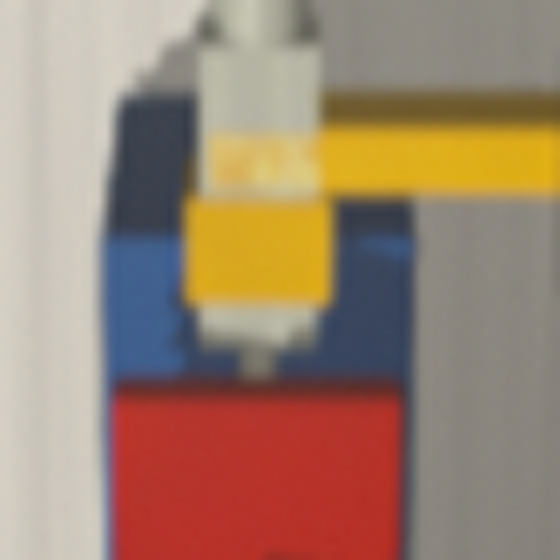

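```bash
python3 - <<'E'
from h import *
bot.move_straight(fx((-45.2,0,41)),velocity=80);st("down")
claw.grip(2,20);st("grip");print("gap",telemetry.read_finger_gap())
def arc(a): return fx((65-110.2*np.cos(a),0,41+110*np.sin(a)))
for a in (0.015,0.03,0.045,0.06,0.08):
    h=bot.move_straight(arc(a),velocity=12,until_force=6.5);st(f"{a} {h}")
    if h: break
E
```

```text
down 17.11 F [-0.04  0.04  0.11] P [-4.484e+01  3.000e-02] 41.5
grip 17.69 F [0.24 0.44 1.64] P [-4.519e+01 -1.000e-02] 41.1
gap 9.455671272824016
0.015 True 17.9 F [1.7  0.67 1.62] P [-4.52e+01  1.00e-02] 42.0
```

```bash
python3 - <<'E'
from h import *
def arc(a): return fx((65-110.2*np.cos(a),0,41+110*np.sin(a)))
for a in np.arange(0.012,0.08,0.006):
    bot.move_straight(arc(a),velocity=6);st(f"{a:.3f}")
    if telemetry.read_wrist_force()[2]<-8.5: break
E
```

```text
0.012 18.21 F [ 1.69 -0.78 -2.05] P [-45.22  -0.05] 42.1
0.018 18.47 F [ 3.36  0.18 -6.77] P [-4.526e+01 -4.000e-02] 42.6
0.024 18.73 F [ 4.25  0.18 -7.75] P [-4.518e+01 -1.000e-02] 43.5
0.030 18.98 F [ 3.61  0.68 -7.58] P [-4.521e+01 -1.000e-02] 44.3
0.036 19.24 F [ 3.01  0.34 -6.87] P [-4.521e+01  1.000e-02] 45.0
0.042 19.5 F [ 4.47 -0.35 -7.39] P [-45.14  -0.  ] 45.7
0.048 19.76 F [ 3.81  0.56 -6.24] P [-4.512e+01 -2.000e-02] 46.3
0.054 20.02 F [ 3.36 -0.34 -7.3 ] P [-4.51e+01 -3.00e-02] 47.0
0.060 20.27 F [ 3.13  0.54 -6.49] P [-4.505e+01 -2.000e-02] 47.6
0.066 20.53 F [ 2.03  0.64 -6.88] P [-4.501e+01 -2.000e-02] 48.3
0.072 20.79 F [ 1.82 -0.01 -5.91] P [-4.494e+01 -4.000e-02] 49.0
0.078 21.05 F [ 1.31 -0.61 -3.58] P [-4.488e+01  1.000e-02] 49.8
```

```bash
python3 - <<'E'
from h import *
print(telemetry.read_finger_gap())
p=wrist();cv2.imwrite("pics/w4.png",p["img"])
s=optics.get_image("scene");cv2.imwrite("pics/s4.png",cv2.resize(s["img"][220:360,280:460],None,fx=4,fy=4,interpolation=cv2.INTER_CUBIC))
E
```

```text
9.578217848361511
```

View pics/w4.png

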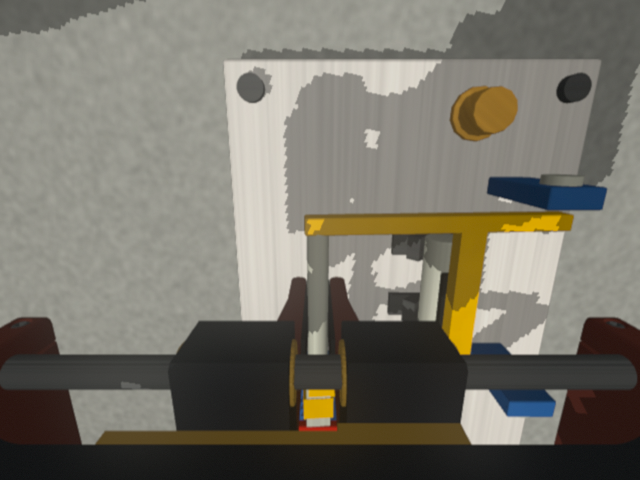

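View pics/s4.png

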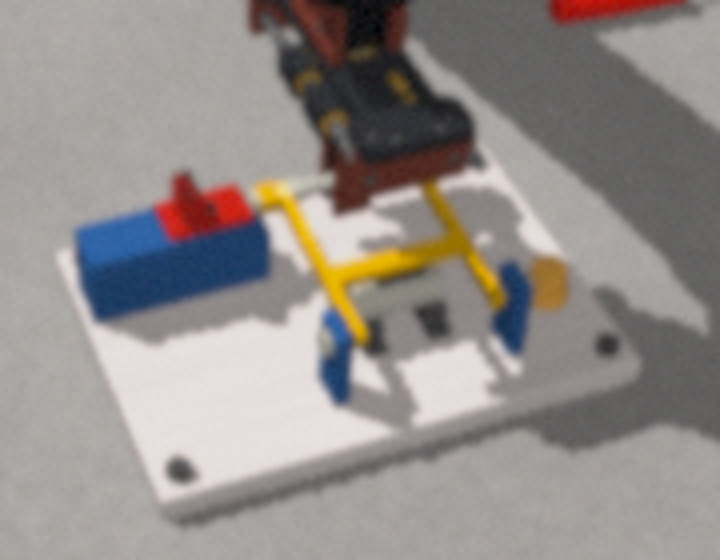

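```bash
python3 - <<'E'
from h import *
def arc(a): return fx((65-110.2*np.cos(a),0,41+110*np.sin(a)))
A=np.linspace(0.08,1.57,14)
assert all(kin.ik(arc(a),R_of(yaw0)) is not None for a in A)
for a in A[1:]:
    bot.move_straight(arc(a),R_of(yaw0),velocity=40)
    P=telemetry.read_tool_pos();x=inv(P)[0];z=P[2]
    F=np.linalg.norm(telemetry.read_wrist_force())
    print(round(a,3),"ang",round(np.arctan2(z-41,65-x),3),"r",round(np.hypot(z-41,65-x),1),"F",F.round(1))
    if F>20: break
bot.sleep(.3);st("end");print(telemetry.read_finger_gap())
s=optics.get_image("scene");cv2.imwrite("pics/s5.png",cv2.resize(s["img"][180:360,260:480],None,fx=3.3,fy=3.3,interpolation=cv2.INTER_CUBIC))
E
```

```text
0.195 ang 0.199 r 110.3 F 1.7
0.309 ang 0.311 r 110.6 F 3.5
0.424 ang 0.427 r 110.9 F 6.3
0.538 ang 0.538 r 111.3 F 9.2
0.653 ang 0.648 r 111.9 F 12.1
0.768 ang 0.757 r 112.4 F 17.2
0.882 ang 0.869 r 113.0 F 22.9
end 24.72 F [-17.51  -1.01  15.82] P [-7.91 -0.03] 127.3
9.486574105153299
```

View pics/s5.png

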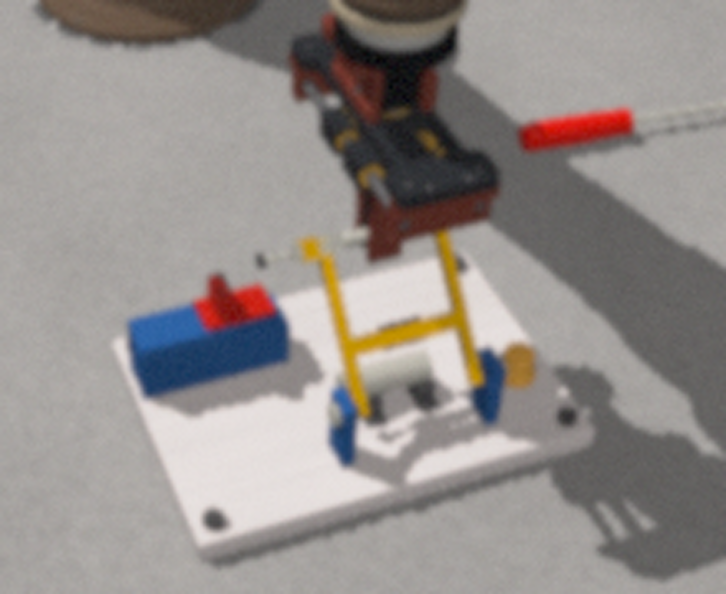

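```bash
python3 - <<'E'
from h import *
c,s=np.cos(yaw0),np.sin(yaw0)
def F():
    f=telemetry.read_wrist_force();return np.array([f[0]*c+f[1]*s,f[2]])
P=telemetry.read_tool_pos()
dz,dr=3.9,0.0
def arc(a): return fx((65-(110+dr)*np.cos(a),0,41+dz+(110+dr)*np.sin(a)))
def ang():
    P=telemetry.read_tool_pos();return np.arctan2(P[2]-41-dz,65-inv(P)[0])
a=ang();print(a)
A=np.r_[a,np.linspace(a,1.57,8)[1:]]
for a in A:
    bot.move_straight(arc(a),R_of(yaw0),velocity=40)
    b=ang();f=F();fr=f@[-np.cos(b),np.sin(b)];ft=f@[np.sin(b),np.cos(b)]
    print(round(a,3),"ang",b.round(3),"Frad",fr.round(1),"Ftan",ft.round(1),"dr",round(dr,2))
    dr+=np.clip(fr/8,-1,1)
    if abs(fr)>22: break
bot.sleep(.2);st("end");print(telemetry.read_finger_gap())
E
```

```text
0.8462541619839021
0.846 ang 0.854 Frad 3.7 Ftan -1.9 dr 0.0
0.95 ang 0.959 Frad 5.5 Ftan -0.7 dr 0.47
1.053 ang 1.058 Frad 1.7 Ftan -0.7 dr 1.15
1.156 ang 1.16 Frad 5.0 Ftan -1.8 dr 1.37
1.26 ang 1.263 Frad 3.3 Ftan -2.0 dr 1.99
1.363 ang 1.368 Frad 2.7 Ftan -1.0 dr 2.41
1.467 ang 1.471 Frad 3.1 Ftan 0.2 dr 2.75
1.57 ang 1.575 Frad 1.7 Ftan 0.4 dr 3.14
end 28.29 F [ 1.36 -1.84  0.47] P [65.36 -0.1 ] 158.0
9.417070465253168
```

```bash
python3 - <<'E'
from h import *
claw.grip(40);st("open")
P=telemetry.read_tool_pos()
bot.move_straight(P+[0,0,90],velocity=120);st("up")
bot.goto(fx((-60,-60,300)),R_of(yaw0));st("away")
p=wrist();cv2.imwrite("pics/w6.png",p["img"]);np.save("w6.npy",p,allow_pickle=True)
s=optics.get_image("scene");cv2.imwrite("pics/s6.png",cv2.resize(s["img"][180:360,260:480],None,fx=3.3,fy=3.3,interpolation=cv2.INTER_CUBIC));np.save("s6.npy",s,allow_pickle=True)
for l in ("gate_bar","shaft_center","tab_top"):
  for q in (p,s):
    r=optics.boxes_of(q,l);print(l,[(np.round(e["xyz"]).tolist(),inv(e["xyz"]).round(1),round(e["conf"],2)) for e in r[:1]])
E
```

```text
open 28.96 F [ 0.22 -0.65  0.16] P [6.489e+01 4.000e-02] 158.0
up 29.86 F [-0.82 -0.64 -1.08] P [64.48 -0.12] 247.2
away 30.5 F [ 0.83 -0.16  0.18] P [-59.94 -60.35] 299.9
gate_bar [([649.0, 115.0, 173.0], array([66.3,  0.9]), 0.57)]
gate_bar [([652.0, 103.0, 133.0], array([ 66.5, -11.7]), 0.84)]
shaft_center [([606.0, 104.0, 46.0], array([21.9, -1.3]), 0.57)]
shaft_center [([615.0, 108.0, 46.0], array([31.1,  0.6]), 0.6)]
tab_top [([554.0, 4.0, 71.0], array([-48.6, -89.6]), 0.7)]
tab_top [([562.0, -3.0, 74.0], array([-42.1, -98. ]), 0.51)]
```

View pics/w6.png

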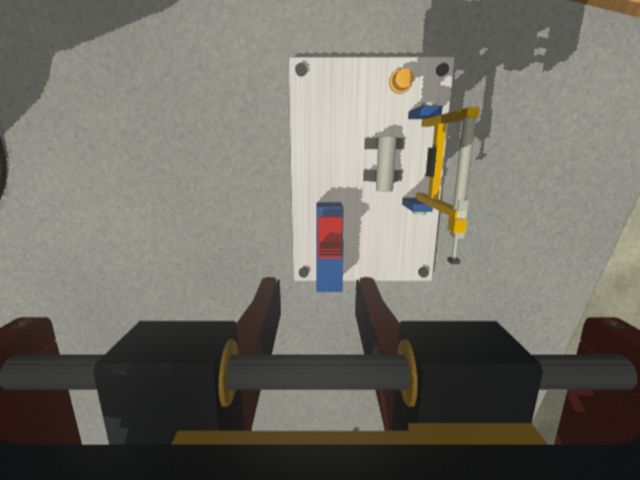

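View pics/s6.png

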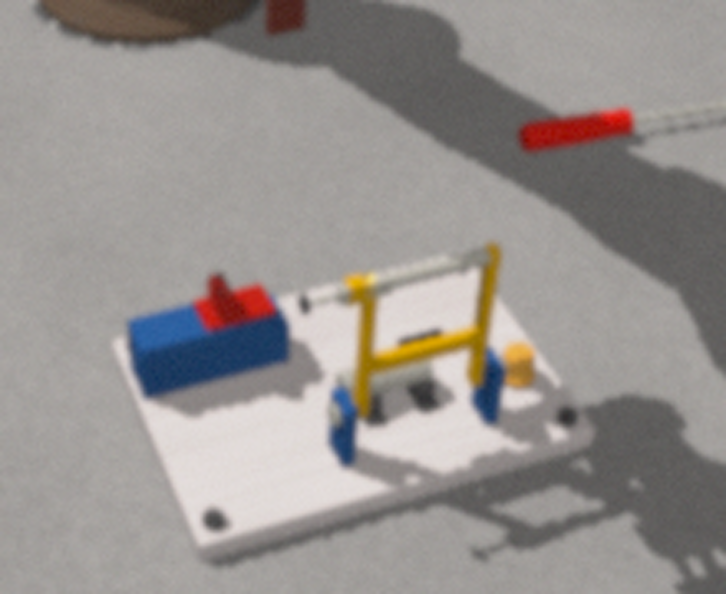

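```bash
python3 - <<'E'
from h import *
p=np.load("w6.npy",allow_pickle=True).item();D=p["depth"]
for u,v in [(464,150),(463,160),(462,170),(461,180)]:
    d=D[v,u];X=np.array(p["attitude"])@np.array([(u-p["cx"])/p["fx"]*d,(v-p["cy"])/p["fy"]*d,d])+p["position"];print(inv(X).round(1),X[2].round(1),inv(rays(p,[(u,v)],172)[0]).round(1))
for uv in [(410,113),(415,204)]: print(inv(rays(p,[uv],72)[0]).round(1))
s=np.load("s6.npy",allow_pickle=True).item()
P=[(65,0,170),(65,-42,170),(65,42,170),(65,54,72)];print((proj(s,fx(P))-[260,180])*3.3)
E
```

```text
[62.8 13.2] 172.9 [63.2 13.2]
[61.9  5.1] 175.3 [63.3  5. ]
[62.3 -3.1] 174.8 [63.5 -3.3]
[ 62.2 -11.4] 175.4 [ 63.6 -11.8]
[41.5 51.7]
[ 55.2 -49. ]
[[427.72792551 267.83997471]
 [365.93006353 283.78695279]
 [488.15713447 252.24617842]
 [488.47877223 356.7399326 ]]
```

```bash
python3 - <<'E'
from h import *
print(telemetry.read_t(),telemetry.read_wrist_force()); close_job()
E
```

```text
30.9 [-0.55203702 -0.06742637 -1.10199159]
the job is handed in; nothing more can be done
```

The fixture is open: the tab is out at its stop and the gate stands upright and released. I handed the job in at 30.9 s with the arm clear of everything.

- **Tab:** I pushed the thumb block outwards with the closed fingers for about 13 mm. It met the sprung stop, and I pushed to a settled 10.9 N in all, then let go. The wrist camera showed the tab's edge just past the end of the gate's nose, although my pixel estimates of that gap disagreed by about 2 mm. The gate lifting freely past 0.02 rad settled it.
- **Gate:** I lifted it by the front bar and let go at about 1.57 rad. The final pictures put the bar within 1–3 mm of directly above the hinge, roughly 0.03 rad at most, at about 170 mm high.
- **Rest of the bench:** In the final pictures the shaft was in its V-blocks and the bushing was standing in place. I did not recheck the other bystanders one by one, but the arm never went near them.

Four things did not go as planned:

- **Radial force:** Halfway up, a mismatch in my arc built up about 23 N between fingers and bar, pulling along the gate's arms. I corrected the path and it stayed under 6 N after that.
- **Lift force:** The first few millimetres of lift took about 7 N, against the 4 N stated.
- **Force stop on lifting:** The first lift set off the 6.5 N stop at once. The reading right after it was low, so I took it as start-up jerk and lifted in small checked steps instead.
- **Grip on the bar:** The bar seems to have slid about 7 mm along the pads during the lift, but it stayed held.

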